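Empty the tilting clamp bin and hold its index plunger out

ROBOT

A 6-joint arm with a two-finger parallel gripper is mounted at the origin on the work surface. World frame = base frame: x ahead of the robot, y to its left, z up, the work surface at z = 0. Lengths are in m, angles in degrees, forces in N, time in s.
With the tool pointing down it reaches from about 0.375 to 0.9 m from the base axis. Payload 3.1 kg.
Tool frame: the origin (TCP) lies at the very end of the fingers, on their centre line; the grasp point (between the pads) lies 19 mm behind it; z points along the fingers, y is the line along which they close (so a half turn about z gives the same grasp; the last joint's range is limited). The gripper opens to 87 mm and grips with 3 to 60 N. Pads are 19 mm wide; open, the fingers measure 117 mm over their backs; the gripper's body (75 mm by 190 mm) begins 51 mm behind the grasp point.
Start: joints at [-84.253, 30.224, 82.088, -0, 67.689, -10.227], TCP at [0.172, -0.601, 0.223] pointing down, gripper open.
Joint ranges: [-176.69, 176.69], [-43.24, 126.21], [12.49, 139.97], [-82, 262], [0, 151.66], [-163.58, 163.58]. Speed limits (degrees/s): [159.86, 159.86, 180, 180, 180, 180].

INTERFACE

Orientations are given as a 3x3 rotation matrix whose columns are the frame's x, y, z axes.
In Python, from rig import * gives the robot as it stands.
- The arm moves only by the tool jog_arm, never from a script. Its arguments are lists of equal length, an entry for each row: "delta_pos": the shift along the world's x, y, z in cm, a list of three; "turn": the turn about the world's z in degrees; "grip": the closure, from 0 (fully open) to 1 (shut). In form: {"delta_pos": [[x, y, z], ...], "turn": [turn, ...], "grip": [grip, ...]}. A call has 1 to 12 rows; each row is the pose to reach, as a shift and turn from the pose commanded when the call began; what a row does not reach only later rows make up. A row lasts 1/8 s, in which the tool goes at most 62.5 mm and 10.7 degrees, less where a joint would pass 70% of its speed; a pose out of reach is approached as far as the arm can. A call with a gripper value outside its range is refused whole. The fingers move at their own pace and stop on an object; the grip force is fixed at half the most. Time passes only in rows, so rows that repeat a pose let the fingers close. It gives the time, the measured TCP pose, the force, the opening and the grip force at its end, in the units of the state.
- read_state(): the state, without advancing time (a new reading comes with each control period).
- capture(name): name is "side" or "top"; returns a dict with "color" (480x640x3 uint8, blue, green, red), "fovy" (degrees; the focal length in pixels is half the picture's height over the tangent of half this angle, whatever the lens; pixels are square), "cx", "cy" (the principal point, pixels), "k1" (the pictures are not rectified: a ray, as slopes to the right and down, at radius r is drawn at 1 + k1 r^2 times it, then the intrinsics apply), "camera_from_world" (4x4, takes a point from world to camera coordinates). Camera axes: x right, y up, looking along -z (the intrinsics and any distortion apply to the point x, -y, -z); pixel columns grow to the right and rows downward; lengths in m; the calibration is good to about 2 mm. A picture is of the moment at which its call begins. There is no depth.
- hand_in(): hands the job in; it is judged then, once.
The state is a dict: "time_s": time; "joint_positions": joint angles; "qvel": joint speeds; "tau": joint torques, N m; "position": TCP position; "tcp_rot": TCP orientation; "force": force on the tool from outside, world axes, zero at the start; "moment": the same for the moment, N m; "opening": opening from 0.0 (shut) to 1.0 (fully open); "grasp_force": force on a finger pad.
Only numpy, scipy, OpenCV 4.12 (cv2) and the standard library are available. Lean on these libraries where they do the work, as an engineer would, in place of code of your own. Each camera call takes 0.05 s, during which the arm holds its last target. There are 200 camera calls.

TASK

Move the two white pinch clamps from the tilting steel bin into the instrument tin. Then grip the black knob of the bin's sprung index plunger, pull it fully up so that its pin leaves the hole and the empty bin rocks forward by itself, and finish while still holding the plunger fully up, without touching the bin. Leave the dropper bottle, the brass stopcock and the steel gallipot where they stand.

Things in the scene. Friction and masses are not known exactly. Their poses are not given: they have to be found in the camera images.
- stand: Fixed grey base 190 x 310 x 8 mm (x, y) carrying bin and plunger. Origin: centre of its underside, z up. In its frame (mm): pivot pin along y at x 15, z 50; locked bin x -75..75, y -135..75, rim z 145; post at x 15, y 150 (26 x 8) bears an arm x 7..23, y 106..154, top z 124, with a 16 mm bush up to z 136 under the knob; plunger axis x 15, y 120. The tab with the seat hole is under the arm.
- bin (a joint): Tilt of the steel bin about its pivot pin, rad: 0 = level, locked by the plunger's pin (about 0.03 play); 0.32 = rocked fully forward (-x side of the stand down) on its stop. Front-heavy (0.4 kg): it rocks forward by itself in about a second once the pin is out of the hole (about 10 mm of plunger travel) and does not come back.
- bin_left (a point): Centre of the floor's upper face in the bin's +y compartment. The open bin is 150 (x) x 210 (y) x 45 mm outside, walls and floor 4 mm, one 4 mm divider across the middle: two compartments of 142 x 99 mm, 41 mm deep. Turns with the bin; while locked, axes as the stand's.
- bin_right (a point): The same point of the bin's -y compartment.
- clamp_a: White plastic pinch clamp, 56 (its x) x 14 (its y) x 18 mm high, about 15 g, lying on the floor of the bin's +y compartment. Origin: centre of its underside, z up. Grip it across its 14 mm width, anywhere near the middle.
- clamp_b: A second, identical pinch clamp, lying on the floor of the bin's -y compartment. Origin: centre of its underside, x along its length, z up.
- tin: Open dented nickel instrument tin, loose, about 0.6 kg, 180 (x) x 120 (y) x 35 mm outside, walls and floor 4 mm. Origin: centre of its underside, z up.
- plunger (a joint): Upward travel of the index plunger, m: 0 = pin seated in the hole, 0.020 = fully up against its stop. It moves straight up and down; a spring pulls it down with 3 N at 0 and 8 N at 0.020, so it snaps back when let go.
- knob (a point): Middle of the grip part of the black plunger knob, on its vertical axis: a cylinder 24 mm in diameter, 18 mm high, this point halfway up, capped by a rim 30 mm in diameter, 6 mm high (knob top 15 mm above this point). Moves with the plunger; seated it is 147 mm above the shelf and the arm's top face (16 mm wide) is 23 mm below it.
- bottle: Bystander: amber glass dropper bottle, 38 mm in diameter, 92 mm tall, black collar and rubber bulb. Origin: centre of its underside.
- stopcock: Bystander: brass stopcock body, about 64 x 34 x 35 mm. Origin: centre of its underside.
- gallipot: Bystander: small steel gallipot bowl, 60 mm in diameter, 40 mm high. Origin: centre of its underside.

How it is judged:
By the outcome, as a careful person would: the job done as asked, in the order asked, and still so for the second after the job is handed in, while the arm keeps its last pose, push and grip.
It also fails if it takes over 70 s, if anything falls off the work surface, if the arm or the gripper's body presses on something with over 40 N, if the wrist force passes 120 N, or if a joint passes its speed limit or range.

## Working session

There is one attempt and no reset: what is moved stays moved. The work goes in short steps, Python scripts to look and compute and a tool call to move; the robot and the scene stay as the last step left them, time stands still between calls to the robot, and variables do not carry over. Pictures are saved under pics/ and viewed, at most 10 in all, crops included, and the job is handed in when it is done.

Besides the shell and the picture viewer there is one more tool, called after "Call:" as a command line: name --pt "numbers of a row" for each row, then --argument value for the rest. jog_arm: Moves the arm, as the interface text tells. Its arguments: {"type":"object","properties":{"delta_pos":{"type":"array"},"turn":{"type":"array"},"grip":{"type":"array"}},"required":["delta_pos","turn","grip"]}

```bash
mkdir -p pics; cat > h.py <<'E'
from rig import *
import numpy as np, cv2, json
def snap(n,f):
    c=capture(n); cv2.imwrite('pics/'+f+'.png',c['color'])
    np.savez('pics/'+f+'.npz',**{k:c[k] for k in('fovy','cx','cy','k1','camera_from_world')})
def par(f):
    d=np.load('pics/'+f+'.npz'); return 240/np.tan(np.radians(d['fovy'])/2),d['cx'],d['cy'],float(d['k1']),d['camera_from_world']
def proj(f,P):
    F,cx,cy,k,T=par(f); P=np.atleast_2d(P); q=P@T[:3,:3].T+T[:3,3]
    s=np.c_[q[:,0],-q[:,1]]/-q[:,2:]; r=(s**2).sum(1,keepdims=True); s=s*(1+k*r)
    return s*F+[cx,cy]
def ray(f,uv):
    F,cx,cy,k,T=par(f); d=(np.array(uv,float)-[cx,cy])/F; s=d.copy()
    for _ in range(30): s=d/(1+k*(s@s))
    R=T[:3,:3]; return -R.T@T[:3,3], R.T@np.array([s[0],-s[1],-1])
def onz(f,uv,z):
    o,d=ray(f,uv); return o+d*(z-o[2])/d[2]
E
python3 -c "
from h import *
snap('top','t1');snap('side','s1')
for f in('t1','s1'):
  p=par(f);print(p[:4],-p[4][:3,:3].T@p[4][:3,3])"
```

```text
(np.float64(494.10996927115644), array(319.51927796), array(237.98164201), 0.034466066798777256) [0.48561171 0.0041015  0.94084041]
(np.float64(621.9630530105935), array(319.21170716), array(241.10026906), -0.03845254041686217) [0.5662413  0.66113479 0.86918342]
```

View pics/t1.png

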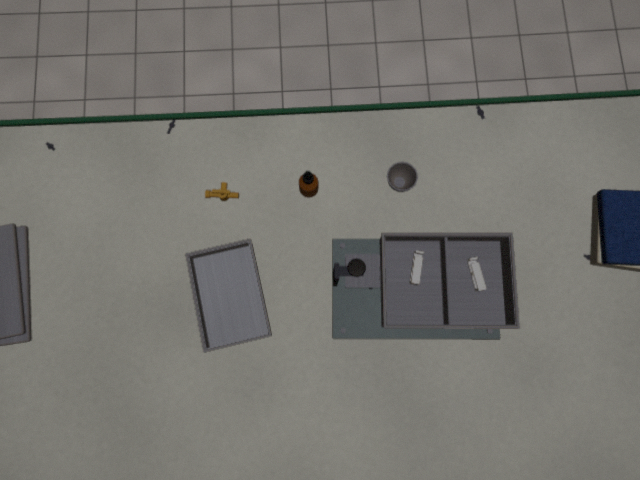

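View pics/s1.png

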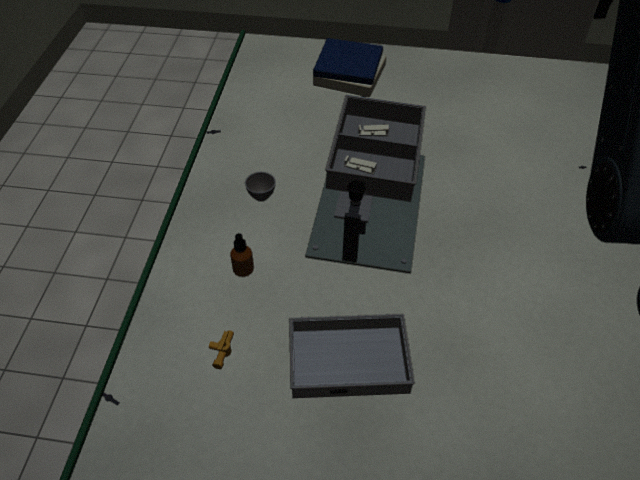

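The top view has the tin's corners at about (187,254), (250,240), (270,335), (206,350). The bin rim runs (382,234)–(512,234)–(518,327)–(383,328), the knob is at (357,268), and the clamps are near (417,268) and (478,274). I'll enlarge both views for detail.

```bash
python3 -c "
import cv2
a=cv2.imread('pics/t1.png')[220:350,320:525];b=cv2.imread('pics/s1.png')[85:280,295:435]
cv2.imwrite('pics/c1.png',cv2.convertScaleAbs(cv2.resize(a,None,fx=3.9,fy=3.9,interpolation=2),alpha=1.6))
cv2.imwrite('pics/c2.png',cv2.convertScaleAbs(cv2.resize(b,None,fx=3,fy=3,interpolation=2),alpha=1.6))"
```

```text
(no output)
```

View pics/c1.png

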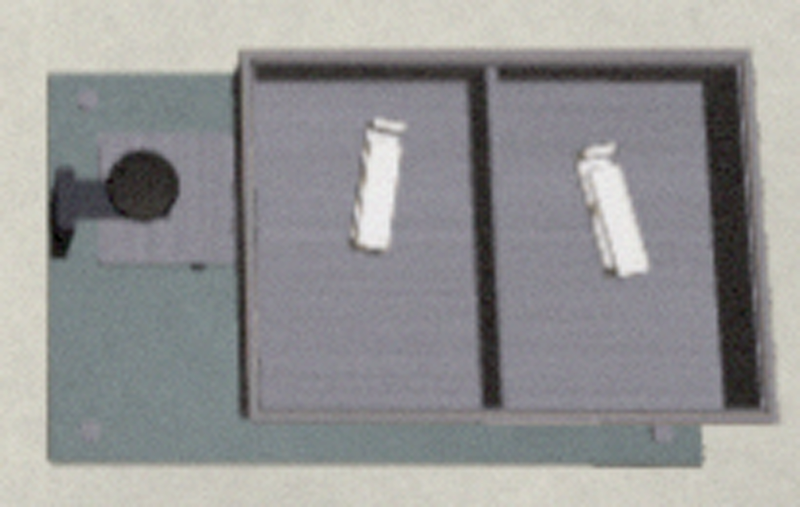

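View pics/c2.png

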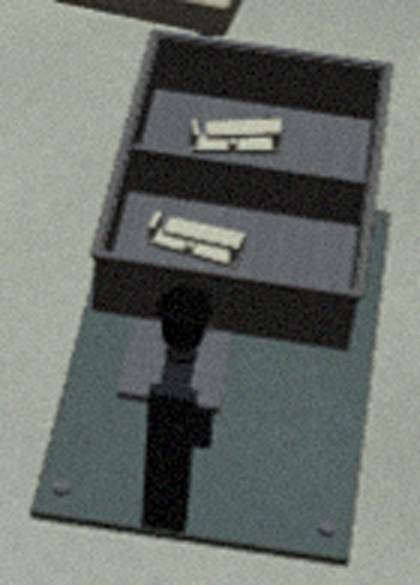

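```bash
cat > m.py <<'E'
from h import *
from scipy.optimize import least_squares as ls
c=lambda p:np.array(p)/3.9+[320-.37,220-.37]
def fit(L,uv,x0):
    w=lambda x:np.c_[L[:,:2]@np.array([[np.cos(x[2]),np.sin(x[2])],[-np.sin(x[2]),np.cos(x[2])]])+x[:2],L[:,2]]
    r=ls(lambda x:(proj('t1',w(x))-uv).ravel(),x0); print(r.x[:2]*100,np.degrees(r.x[2]),'res',np.abs(r.fun).max()); return r.x,w
L=np.array([[75,75,145],[75,-135,145],[-75,-135,145],[-75,75,145],[95,155,8],[-95,155,8],[-95,-155,8]])/1e3
uv=c([(238,50),(750,50),(778,423),(240,418),(48,73),(48,463),(703,465)])
x,_=fit(L,uv,[.4,-.2,0])
R=np.array([[np.cos(x[2]),-np.sin(x[2])],[np.sin(x[2]),np.cos(x[2])]])
print('knob stand',x[:2]+R@[.015,.12],'px',onz('t1',c((143,185)),.162))
T=np.array([[90,60,35],[90,-60,35],[-90,-60,35],[-90,60,35]])/1e3
fit(T,np.array([(187,254),(250,240),(271,335),(206,350)]),[.4,.2,0])
for n,a,b in(('a',(385,122),(372,250)),('b',(598,148),(632,273))):
    A,B=onz('t1',c(a),.120),onz('t1',c(b),.120); d=A-B
    print(n,((A+B)/2*100).round(2),np.linalg.norm(d),np.degrees(np.arctan2(d[1],d[0])))
for n,p in(('bottle',(309,185)),('gal',(402,177)),('stop',(222,192))): print(n,onz('t1',p,.03).round(3))
# side check of clamp tops
o=lambda p:np.array(p)/3+[295-.33,85-.33]
for p in((198,235),(237,135)): print('side',(onz('s1',o(p),.116)*100).round(2))
print('knobside',onz('s1',o((185,300)),.162))
s=read_state(); print(s['position'],s['tcp_rot'],s['opening'],s['time_s'])
E
python3 m.py
```

```text
[ 57.67586833 -17.87416655] -3.3486099912078915 res 2.7969162051058447
knob stand [ 0.59874239 -0.05982272] px [ 0.59929806 -0.06076505  0.162     ]
[58.13024811 16.52965064] 10.576404301907187 res 0.9350271904401666
a [ 59.99 -16.52  12.  ] 0.05601900823129875 -11.10655872725129
b [ 58.41 -26.47  12.  ] 0.05481069439822838 8.341210289200989
bottle [0.783 0.008 0.03 ]
gal [ 0.789 -0.172  0.03 ]
stop [0.777 0.176 0.03 ]
side [ 60.05 -16.7   11.6 ]
side [ 58.48 -26.27  11.6 ]
knobside [ 0.60056695 -0.06385567  0.162     ]
[ 0.17195051 -0.60019725  0.22166578] [[ 9.61391114e-01  2.75185555e-01 -1.89711741e-04]
 [ 2.75185385e-01 -9.61389160e-01  1.97157106e-03]
 [ 3.60161067e-04 -1.94765680e-03 -9.99998038e-01]] 0.9994263895501471 0.1
```

Call:
jog_arm --pt "42.8 43.5 0" --pt "42.8 43.5 0" --pt "42.8 43.5 0" --pt "42.8 43.5 0" --pt "42.8 43.5 0" --pt "42.8 43.5 0" --pt "42.8 43.5 0" --pt "42.8 43.5 0" --pt "42.8 43.5 0" --pt "42.8 43.5 0" --pt "42.8 43.5 0" --pt "42.8 43.5 0" --turn '[-27,-27,-27,-27,-27,-27,-27,-27,-27,-27,-27,-27]' --grip '[0.54,0.54,0.54,0.54,0.54,0.54,0.54,0.54,0.54,0.54,0.54,0.54]'

```text
time_s: 1.6
position: [0.5993, -0.1658, 0.2219]
tcp_rot: [[0.982, -0.191, -0.002], [-0.191, -0.982, 0.0], [-0.002, 0.0, -1.0]]
force: [-0.3, 0.8, 0.3]
opening: 0.457
grasp_force: 0.0
```

Call:
jog_arm --pt "0 0 -5" --pt "0 0 -9" --pt "0 0 -11" --pt "0 0 -11.5" --pt "0 0 -11.5" --pt "0 0 -11.5" --pt "0 0 -11.5" --pt "0 0 -11.5" --pt "0 0 -11.5" --turn '[0,0,0,0,0,0,0,0,0]' --grip '[0.54,0.54,0.54,0.54,0.54,1,1,1,1]'

```text
time_s: 2.72
position: [0.6003, -0.1659, 0.1081]
tcp_rot: [[0.982, -0.191, 0.001], [-0.191, -0.982, -0.0], [0.001, 0.0, -1.0]]
force: [-0.0, -0.2, 2.3]
opening: 0.153
grasp_force: 30.0
```

Call:
jog_arm --pt "0 0 3" --pt "0 0 8" --pt "0 1 11.5" --pt "-0.5 6 11.5" --pt "-1 12 11.5" --pt "-1.3 18 11.5" --pt "-1.7 24 11.5" --pt "-2 30 11.5" --pt "-2.3 35.6 11.5" --pt "-2.3 35.6 11.5" --pt "-2.3 35.6 5" --pt "-2.3 35.6 0" --turn '[0,0,0,4,8,12,16,20,21.7,21.7,21.7,21.7]' --grip '[1,1,1,1,1,1,1,1,1,1,1,1]'

```text
time_s: 4.22
position: [0.5772, 0.1894, 0.1066]
tcp_rot: [[0.983, 0.185, 0.001], [0.185, -0.983, -0.0], [0.001, 0.001, -1.0]]
force: [-0.0, -0.2, -0.4]
opening: 0.15
grasp_force: 30.0
```

```bash
python3 -c "
from h import *
snap('side','s2')
a=cv2.imread('pics/s2.png')[60:420,180:600]
cv2.imwrite('pics/c3.png',cv2.convertScaleAbs(cv2.resize(a,None,fx=1.6,fy=1.6),alpha=1.5))"
```

```text
(no output)
```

View pics/c3.png

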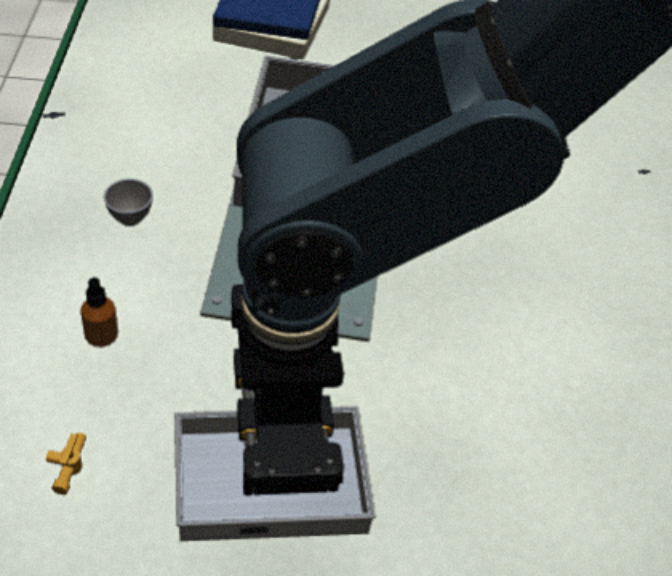

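The gripper is above the tin (near crop pixel (290,470)), and the bystanders haven't moved. Next I lower and release.

Call:
jog_arm --pt "0 0 -5" --pt "0 0 -8.3" --pt "0 0 -9.5" --pt "0 0 -9.5" --pt "0 0 -9.5" --pt "0 0 -9.5" --pt "0 0 -9.5" --pt "0 0 -9.5" --pt "0 0 -6" --pt "0 0 0" --pt "0 0 6" --pt "0 0 11.5" --turn '[0,0,0,0,0,0,0,0,0,0,0,0]' --grip '[1,1,1,1,1,0.7,0.6,0.6,0.6,0.6,0.6,0.54]'

```text
time_s: 5.78
position: [0.5769, 0.1902, 0.2248]
tcp_rot: [[0.983, 0.185, 0.001], [0.185, -0.983, 0.0], [0.001, 0.0, -1.0]]
force: [0.5, -0.7, -0.1]
opening: 0.432
grasp_force: 0.0
```

Call:
jog_arm --pt "0.1 -6 0" --pt "0.2 -12 0" --pt "0.3 -18 0" --pt "0.4 -24 0" --pt "0.5 -30 0" --pt "0.6 -36 0" --pt "0.8 -42 0" --pt "0.8 -45.4 0" --pt "0.8 -45.4 0" --pt "0.8 -45.4 0" --pt "0.8 -45.4 -5" --pt "0.8 -45.4 -8" --turn '[-2.3,-2.3,-2.3,-2.3,-2.3,-2.3,-2.3,-2.3,-2.3,-2.3,-2.3,-2.3]' --grip '[0.54,0.54,0.54,0.54,0.54,0.54,0.54,0.54,0.54,0.54,0.54,0.54]'

```text
time_s: 7.28
position: [0.5843, -0.261, 0.1411]
tcp_rot: [[0.989, 0.148, -0.002], [0.148, -0.989, 0.002], [-0.002, -0.002, -1.0]]
force: [-0.3, 0.3, 0.1]
opening: 0.459
grasp_force: 0.0
```

Call:
jog_arm --pt "0 -0.1 -2.3" --pt "0 -0.1 -3.4" --pt "0 -0.1 -3.5" --pt "0 -0.1 -3.5" --pt "0 -0.1 -3.5" --pt "0 -0.1 -3.5" --pt "0 -0.1 -3.5" --pt "0 -0.1 -3.5" --turn '[0,0,0,0,0,0,0,0]' --grip '[0.54,0.54,0.54,1,1,1,1,1]'

```text
time_s: 8.28
position: [0.5853, -0.2651, 0.1082]
tcp_rot: [[0.989, 0.146, 0.001], [0.146, -0.989, -0.001], [0.001, 0.001, -1.0]]
force: [-1.0, -1.2, 3.1]
opening: 0.155
grasp_force: 30.0
```

Call:
jog_arm --pt "0 0 3" --pt "0 0 8" --pt "0 1 12" --pt "0 7 12" --pt "0 13 12" --pt "0 19 12" --pt "0 25 12" --pt "0 31 12" --pt "0 37 12" --pt "0 41.4 12" --pt "0 41.4 12" --pt "0 41.4 6" --turn '[0,0,0,2.3,2.3,2.3,2.3,2.3,2.3,2.3,2.3,2.3]' --grip '[1,1,1,1,1,1,1,1,1,1,1,1]'

```text
time_s: 9.78
position: [0.5899, 0.1496, 0.1716]
tcp_rot: [[0.982, 0.186, 0.014], [0.186, -0.982, 0.0], [0.014, 0.002, -1.0]]
force: [-0.0, -0.6, -0.5]
opening: 0.154
grasp_force: 30.0
```

Call:
jog_arm --pt "0 0 -5.5" --pt "0 0 -11" --pt "0 0 -14.5" --pt "0 0 -15.7" --pt "0 0 -15.7" --pt "0 0 -15.7" --pt "0 0 -15.7" --pt "0 0 -15.7" --pt "0 0 -12" --pt "0 0 -6" --pt "0 0 0" --pt "0 0 4" --turn '[0,0,0,0,0,0,0,0,0,0,0,0]' --grip '[1,1,1,1,1,0.75,0.75,0.75,0.75,0.75,0.75,0.75]'

```text
time_s: 11.28
position: [0.586, 0.1494, 0.2113]
tcp_rot: [[0.983, 0.185, 0.005], [0.185, -0.983, 0.0], [0.005, 0.001, -1.0]]
force: [0.3, -0.2, -0.2]
opening: 0.253
grasp_force: 0.0
```

Call:
jog_arm --pt "0.2 -3 2" --pt "0.4 -6 2" --pt "0.6 -9 2" --pt "0.8 -12 2" --pt "1 -15 2" --pt "1.2 -18 2" --pt "1.4 -21 2" --pt "1.4 -21 2" --pt "1.4 -21 2" --pt "1.4 -21 2" --pt "1.4 -21 2" --turn '[10,20,30,40,50,60,70,76,76,76,76]' --grip '[0.35,0.35,0.35,0.35,0.35,0.35,0.35,0.35,0.35,0.35,0.35]'

```text
time_s: 12.65
position: [0.599, -0.0603, 0.2277]
tcp_rot: [[0.058, 0.998, 0.0], [0.998, -0.058, -0.0], [-0.0, 0.0, -1.0]]
force: [-0.5, -0.1, -0.3]
opening: 0.654
grasp_force: 0.0
```

```bash
python3 -c "
from h import *
snap('side','s3');snap('top','t3')
a=cv2.imread('pics/s3.png')[80:420,200:500];b=cv2.imread('pics/t3.png')[220:370,170:370]
cv2.imwrite('pics/c4.png',cv2.convertScaleAbs(np.hstack([cv2.resize(a,(400,453)),cv2.resize(b,(400,300)) if 0 else cv2.copyMakeBorder(cv2.resize(b,(400,300)),0,153,0,0,0)]),alpha=1.8))
s=read_state();print(s['position'],s['joint_positions'])"
```

```text
[ 0.59899661 -0.06038507  0.22759045] [-1.63806343e+01  2.81169992e+01  8.51877448e+01 -1.35888909e-03
  6.66949722e+01 -1.30681139e+01]
```

View pics/c4.png

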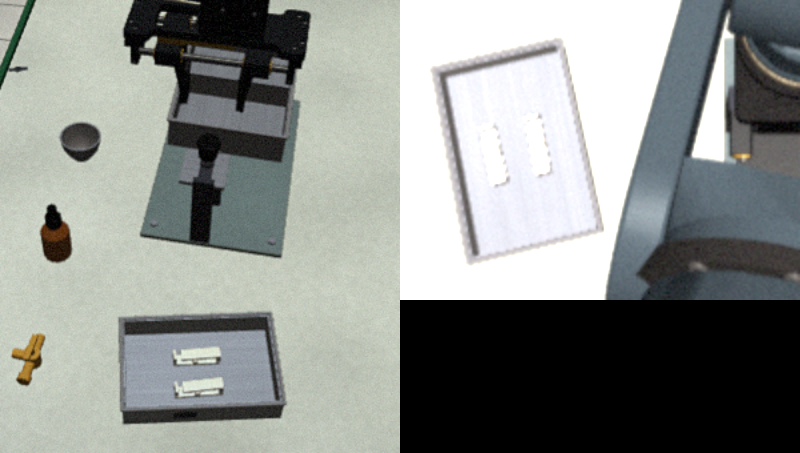

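Both clamps lie in the tin, at left-crop pixels (198,355) and (199,387), and the open fingers straddle the knob at (208,147). Now I descend onto it.

Call:
jog_arm --pt "0 0 -4" --pt "0 0 -7" --pt "0 0 -9" --pt "0 0 -10.1" --pt "0 0 -10.1" --pt "0 0 -10.1" --turn '[0,0,0,0,0,0]' --grip '[0.35,0.35,0.35,0.35,0.35,0.35]'

```text
time_s: 13.5
position: [0.5998, -0.061, 0.1274]
tcp_rot: [[0.058, 0.998, 0.002], [0.998, -0.058, -0.001], [-0.0, 0.002, -1.0]]
force: [-0.1, 0.3, -0.9]
opening: 0.65
grasp_force: 0.0
```

Call:
jog_arm --pt "0 0 0" --pt "0 0 0" --pt "0 0 0" --pt "0 0 0" --pt "0 0 0" --pt "0 0 0" --turn '[0,0,0,0,0,0]' --grip '[0.5,0.6,0.7,1,1,1]'

```text
time_s: 14.25
position: [0.5999, -0.0609, 0.1268]
tcp_rot: [[0.058, 0.998, 0.002], [0.998, -0.058, -0.0], [-0.0, 0.002, -1.0]]
force: [2.9, 0.6, -0.9]
opening: 0.311
grasp_force: 30.3
```

Call:
jog_arm --pt "0 0 0" --pt "0 0 0.2" --pt "0 0 0.4" --pt "0 0 0.4" --turn '[0,0,0,0]' --grip '[1,1,1,1]'

```text
time_s: 14.75
position: [0.5999, -0.0609, 0.1303]
tcp_rot: [[0.058, 0.998, 0.002], [0.998, -0.058, -0.0], [-0.0, 0.002, -1.0]]
force: [4.8, 0.4, -3.7]
opening: 0.309
grasp_force: 30.2
```

Call:
jog_arm --pt "0.1 0 0.3" --pt "0.1 0 0.7" --pt "0.1 0 1.1" --pt "0.1 0 1.4" --pt "0.1 0 1.6" --pt "0.1 0 1.6" --turn '[0,0,0,0,0,0]' --grip '[1,1,1,1,1,1]'

```text
time_s: 15.5
position: [0.5999, -0.0609, 0.1464]
tcp_rot: [[0.058, 0.998, -0.0], [0.998, -0.058, -0.0], [-0.0, -0.0, -1.0]]
force: [4.4, -0.6, -8.0]
opening: 0.306
grasp_force: 30.0
```

Call:
jog_arm --pt "0 0 0.1" --pt "0 0 0.2" --pt "0 0 0.2" --pt "0 0 0.2" --pt "0 0 0.2" --pt "0 0 0.2" --pt "0 0 0.2" --pt "0 0 0.2" --turn '[0,0,0,0,0,0,0,0]' --grip '[1,1,1,1,1,1,1,1]'

```text
time_s: 16.5
position: [0.5998, -0.0609, 0.147]
tcp_rot: [[0.058, 0.998, -0.001], [0.998, -0.058, 0.0], [0.0, -0.001, -1.0]]
force: [6.2, -1.2, -14.8]
opening: 0.31
grasp_force: 29.3
```

```bash
python3 -c "
from h import *
snap('side','s4')
a=cv2.imread('pics/s4.png')[80:420,200:500]
cv2.imwrite('pics/c5.png',cv2.convertScaleAbs(cv2.resize(a,None,fx=1.7,fy=1.7),alpha=1.8))
s=read_state();print(s['position'],s['force'],s['opening'])"
```

```text
[ 0.59976929 -0.06085712  0.14705162] [  6.32661161  -1.07041988 -15.13844601] 0.3071414555699337
```

View pics/c5.png

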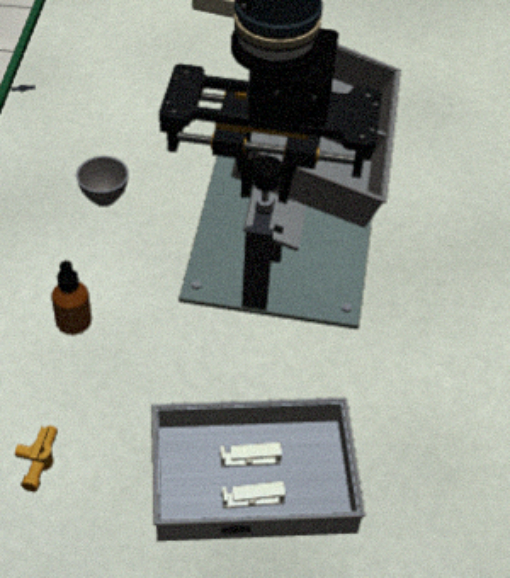

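The clamps are still in the tin, the bystanders are untouched, and the knob is held up against its stop. The bin has rocked, with its rim's -x,+y corner at about (385,203) in the crop. I'll check that against the full tilt of 0.32.

```bash
python3 -c "
from h import *
for t in(0,.2,.26,.32):
  out=[]
  for X,Y,Z in((-75,75,145),(-75,-135,145),(28,120,112)):
    a,b=X-15,Z-50; x=15+a*np.cos(t)-b*np.sin(t); z=50+a*np.sin(t)+b*np.cos(t)
    y=np.radians(-3.3);p=np.array([.5768+(x*np.cos(y)-Y*np.sin(y))/1e3,-.1787+(x*np.sin(y)+Y*np.cos(y))/1e3,z/1e3])
    out.append(((proj('s4',p)[0]-[200,80])*1.7).round(0)); 
  print(t,out,round(z,1))
print(((proj('s4',[.6125+.007,-.061,.147])[0]-[200,80])*1.7).round())
"
```

```text
0 [array([364., 175.]), array([382.,  45.]), array([252., 215.])] 112.0
0.2 [array([379., 191.]), array([395.,  61.]), array([264., 216.])] 113.3
0.26 [array([382., 197.]), array([398.,  66.]), array([268., 217.])] 113.3
0.32 [array([385., 202.]), array([400.,  72.]), array([272., 218.])] 112.9
[245. 189.]
```

The rim corner sits at (385,203) and the full tilt predicts (385,202), so the bin is fully rocked. The fingertips are well above the tab. Handing in.

```bash
python3 -c "
from rig import *
print(hand_in())"
```

```text
the job is handed in; nothing more can be done
None
```

Job handed in: both clamps are in the tin, the plunger is held fully up against its stop, the bin has rocked fully forward without the gripper touching it, and the bottle, stopcock and gallipot were not moved.

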